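# Snap the amplifier card onto its barbed posts

## Robot

A 6-joint arm with a two-finger parallel gripper is mounted at the origin on the work surface. World frame = base frame: x ahead of the robot, y to its left, z up, the work surface at z = 0. Lengths are in mm, angles in rad, forces in N, time in s.
With the tool pointing down it reaches from about 400 to 925 mm from the base axis. Payload 12.5 kg.
Tool frame: the origin (TCP) lies at the very end of the fingers, on their centre line; the grasp point (between the pads) lies 19 mm behind it; z points along the fingers, y is the line along which they close (so a half turn about z gives the same grasp; the last joint's range is limited). The gripper opens to 95 mm and grips with 3 to 60 N. Pads are 20 mm wide; open, the fingers measure 119 mm over their backs; the gripper's body (75 mm by 180 mm) begins 59 mm behind the grasp point.
Start: joints at [1.034, 0.491, 1.559, -0, 1.092, -0.106], TCP at [260.985, 567.92, 214.661] pointing down, gripper open.
Joint ranges: [-3.1, 3.1], [-0.84, 2.19], [0.05, 2.79], [-1.13, 4.28], [0.06, 2.93], [-2.69, 2.69]. Speed limits (rad/s): [2.22, 2.22, 2.79, 3.14, 3.14, 3.14].

## Interface

Orientations are given as [roll, pitch, yaw] about the fixed x, y, z axes, in that order (R = Rz(yaw) Ry(pitch) Rx(roll)).
In Python, from cell import state, imaging, env, spot_in, mark_of gives the robot as it stands. The module is installed in compiled form; this text tells all that it offers.
- The arm moves only by the tool step_arm, never from a script. Its argument "increments" is a list of rows, each an object with "slide": the shift along the tool's x, y, z in m, a list of three; "roll": the turn about the tool's z in rad. A call has 1 to 5 rows; each row is the pose to reach, as a shift and turn from the pose commanded when the call began, along the tool's axes at that moment; what a row does not reach only later rows make up. A row lasts 1/8 s, in which the tool goes at most 62.5 mm and 10.7 degrees, less where a joint would pass 70% of its speed; a pose out of reach is approached as far as the arm can. A call with a gripper value outside its range is refused whole. "fingers" is the opening, from 0 (shut) to 1 (fully open), set as the call begins (left out, the last holds). The fingers move at their own pace and stop on an object; the grip force is fixed at half the most. Time passes only in rows, so rows that repeat a pose let the fingers close. It gives the time, the measured TCP pose, the force, the opening and the grip force at its end, in the units of the state.
- state(): the state, without advancing time (a new reading comes with each control period).
- imaging.read_camera(name): name is "scene" or "top" or "wrist"; returns a dict with "color" (400x640x3 uint8, red, green, blue), "z_map" (400x640 float32, mm along the optical axis (not along the pixel's ray), 0 where there is no reading), "intrinsics" (3x3 intrinsics, pixels), "distortion" ([k1, k2, p1, p2, k3] as OpenCV has them; the pictures are not rectified), "camera_from_world" (4x4, takes a point from world to camera coordinates). Camera axes: x right, y up, looking along -z (the intrinsics and any distortion apply to the point x, -y, -z); pixel columns grow to the right and rows downward; lengths in mm; the calibration is good to about 2 mm. A picture is of the moment at which its call begins.
- env.job_done(): hands the job in; it is judged then, once.
Trained networks look in the newest picture that a camera, given by its name, has taken for a name from the list of things; names that differ only in an ending like _2 or _b are one class to them, and where a whole thing is asked for, a point or a joint stands for the part that bears it (a point fixed in the world has none). Each returns a list of dicts, best first, with "confidence" (0 to 1); they miss things now and then, are a little off and sometimes report something else, mostly with a low value. They report only what shows in the picture. A call takes as long as a camera call. They do not tell look-alikes from the thing itself.
- spot_in(camera, target): "bbox" ([left, top, right, bottom] in pixels, round what is visible of it).
- mark_of(camera, target): "uv" ([column, row] in pixels: a listed point, or the origin of a listed thing).
The state is a dict: "t": time; "joints": joint angles; "qvel": joint speeds; "tau": joint torques, N m; "eef_pos": TCP position; "tcp_rot": TCP orientation; "ft_force": force on the tool from outside, world axes, zero at the start; "moment": the same for the moment, N m; "opening": opening from 0.0 (shut) to 1.0 (fully open); "grip_force": force on a finger pad.
Only numpy, scipy, OpenCV 4.12 (cv2) and the standard library are available. Lean on these libraries where they do the work, as an engineer would, in place of code of your own. Each camera call takes 0.05 s, during which the arm holds its last target. There are 200 camera calls.

## Task

Pull the amplifier card out of its clear sleeve until all of it lies flat on the cart top, and let go of it. Then pick it up afresh and lay it on the four barbed posts of the open chassis, handle end at the tall front panel, letting go while it still rests on the barb tips. Finally press it down until all four posts have clicked through and it sits flush on their shoulders, leaving the clamp, eyepiece, tin and insulator cap where they are.

Things in the scene. Friction and masses are not known exactly. Their poses are not given: they have to be found in the camera images.
- card: The amplifier card: a green circuit board 160 x 100 mm, 5 mm thick, about 0.3 kg, lying flat. Origin: centre of its underside; x along its length from the handle end (-x, front) to the connector end (+x, rear), y across, z up. Two 12 mm capacitors (top 18 mm above the underside) stand at x = 57, y = +-10 mm; the connector (top 14 mm) spans y +-23 mm at x = 68 to 78. A 12 mm square hole near each corner.
- handle (a point): Top middle of the card's black crossbar handle (card x = -70, y = 0 mm, 40 mm above the underside): 14 mm thick along x, 44 mm long along y, standing 35 mm above the board.
- heatsink (a point): Top middle of the card's finned aluminium heatsink block (card x = +8, y = 0 mm, 40 mm above the underside): 40 mm along x, 36 mm along y, standing 35 mm above the board; sturdy enough to carry the card by.
- card_rear (a point): Middle of the card's rear edge at the underside (card x = +80 mm).
- sleeve: A clear acrylic dust sleeve fixed to the cart, 109 mm deep, 116 mm wide (inside 108), roof underside 48 and top 51 mm high; no floor, the card lies on the cart top. Origin: on the cart top, middle of the mouth; +x runs inward. The card starts in it, handle about 55 mm outside the mouth, heatsink under the roof, and comes out straight along -x with a few newtons. Yaw at most 18 degrees.
- chassis: A shallow open aluminium chassis fixed to the cart. Origin: on the cart top under the middle of the four posts; x, y are those of the seated card. Floor 4 mm thick, x = -97 to +173 mm, 150 mm wide, side lips 14 mm high. At the rear a transformer disc (radius 33 mm at x = 130, y = 20, top 38 mm high) and a rear panel 50 mm high at x = 170. Yaw at most 18 degrees.
- panel (a point): Top middle of the chassis's tall front panel, on its inner face (chassis x = -93 mm, 72 mm high, 150 mm wide, knobs outside). The seated card's handle stands 16 mm from it, too near for fingers to go round the handle.
- hole_fl (a point): Centre of the front left hole of the card at the underside (card x = -62, y = 38 mm; left is +y).
- hole_fr (a point): Centre of the front right hole of the card at the underside (card x = -62, y = -38 mm; left is +y).
- hole_rl (a point): Centre of the rear left hole of the card at the underside (card x = 62, y = 38 mm; left is +y).
- hole_rr (a point): Centre of the rear right hole of the card at the underside (card x = 62, y = -38 mm; left is +y).
- post_fl (a point): Centre of the front left white post's 18 mm wide shoulder (chassis x = -62, y = 38 mm, 24 mm above the cart top). On it stands a barbed arrowhead: tip 21 mm above, 4 mm wide in x, 17 mm wide 8 mm above, 6 mm in y. A card laid on the tips rests 13 mm above the shoulders; pressed beside a post (5 to 15 N, up to 30 N while other corners are still up) it snaps past the catches, 6 mm above, to the shoulder.
- post_fr (a point): Centre of the front right white post's 18 mm wide shoulder (chassis x = -62, y = -38 mm, 24 mm above the cart top). On it stands a barbed arrowhead: tip 21 mm above, 4 mm wide in x, 17 mm wide 8 mm above, 6 mm in y. A card laid on the tips rests 13 mm above the shoulders; pressed beside a post (5 to 15 N, up to 30 N while other corners are still up) it snaps past the catches, 6 mm above, to the shoulder.
- post_rl (a point): Centre of the rear left white post's 18 mm wide shoulder (chassis x = 62, y = 38 mm, 24 mm above the cart top). On it stands a barbed arrowhead: tip 21 mm above, 4 mm wide in x, 17 mm wide 8 mm above, 6 mm in y. A card laid on the tips rests 13 mm above the shoulders; pressed beside a post (5 to 15 N, up to 30 N while other corners are still up) it snaps past the catches, 6 mm above, to the shoulder.
- post_rr (a point): Centre of the rear right white post's 18 mm wide shoulder (chassis x = 62, y = -38 mm, 24 mm above the cart top). On it stands a barbed arrowhead: tip 21 mm above, 4 mm wide in x, 17 mm wide 8 mm above, 6 mm in y. A card laid on the tips rests 13 mm above the shoulders; pressed beside a post (5 to 15 N, up to 30 N while other corners are still up) it snaps past the catches, 6 mm above, to the shoulder.
- barb_fl (a joint): The front left post's pair of spring barbs, which move together: metres each is squeezed inward, 0 when sprung fully out, at most 0.006.
- barb_fr (a joint): The front right post's pair of spring barbs, which move together: metres each is squeezed inward, 0 when sprung fully out, at most 0.006.
- barb_rl (a joint): The rear left post's pair of spring barbs, which move together: metres each is squeezed inward, 0 when sprung fully out, at most 0.006.
- barb_rr (a joint): The rear right post's pair of spring barbs, which move together: metres each is squeezed inward, 0 when sprung fully out, at most 0.006.
- clamp: Bystander: squat steel platter clamp, 84 mm across, 48 mm high; origin centre of underside.
- eyepiece: Bystander: smoked glass microscope eyepiece standing up, 38 mm across, 60 mm high; origin centre of underside.
- tin: Bystander: flat blue anodised stylus tin, 87 x 47 x 26 mm high, long along its x; origin centre of underside.
- cap: Bystander: white ceramic insulator cap, 60 mm across, 54 mm high; origin centre of underside.
There are look-alikes about, which are no part of the job. Of the things like the card, leave any that is turquoise; of the rest the larger one is meant.

How it is judged (in metres and radians):
On the way, in this order (a step that is already met when the one before it is completed fails the run):
1. the card lies flat on the cart top, wholly out of the sleeve, let go ((x of card_rear in the frame of sleeve below -0.003 m or y of card in the frame of sleeve above 0.18 m or y of card in the frame of sleeve below -0.18 m) and height (world z) of card below 0.006 m and angle between card's own z axis and vertical below 0.05 rad and contact force between card and the fingers below 0.1 N and linear speed of card below 0.02 m/s), for 0.2 s.
2. the card lies on the four barb tips, holes over posts, handle at the tall panel, let go and not yet clicked (horizontal distance between hole_fl and post_fl below 0.006 m and horizontal distance between hole_fr and post_fr below 0.006 m and horizontal distance between hole_rl and post_rl below 0.006 m and horizontal distance between hole_rr and post_rr below 0.006 m and z of hole_fl in the frame of post_fl between 0.005 and 0.02 m and z of hole_fr in the frame of post_fr between 0.005 and 0.02 m and z of hole_rl in the frame of post_rl between 0.005 and 0.02 m and z of hole_rr in the frame of post_rr between 0.005 and 0.02 m and contact force between card and the fingers below 0.1 N and linear speed of card below 0.02 m/s), for 0.2 s.
At the end, for the whole second after the job is handed in: The card's underside is within 3 mm of all four post shoulders, each hole within 6 mm of its own post's centre, all four pairs of barbs sprung out again over the card (within 1.5 mm), and the card at rest (horizontal distance between hole_fl and post_fl below 0.006 m and horizontal distance between hole_fr and post_fr below 0.006 m and horizontal distance between hole_rl and post_rl below 0.006 m and horizontal distance between hole_rr and post_rr below 0.006 m and z of hole_fl in the frame of post_fl below 0.003 m and z of hole_fr in the frame of post_fr below 0.003 m and z of hole_rl in the frame of post_rl below 0.003 m and z of hole_rr in the frame of post_rr below 0.003 m and value of joint each of barb_fl, barb_fr, barb_rl, barb_rr below 0.0015 m and linear speed of card below 0.02 m/s); the robot touches nothing.
It fails at once if the platter clamp is moved more than 30 mm (distance of clamp from where it was at the start of the episode above 0.03 m).
It fails at once if the eyepiece is moved more than 30 mm (distance of eyepiece from where it was at the start of the episode above 0.03 m).
It fails at once if the stylus tin is moved more than 30 mm (distance of tin from where it was at the start of the episode above 0.03 m).
It fails at once if the insulator cap is moved more than 30 mm (distance of cap from where it was at the start of the episode above 0.03 m).
It also fails if it takes over 72 s, if anything falls off the work surface, if the arm or the gripper's body presses on something with over 40 N, if the wrist force passes 120 N, or if a joint passes its speed limit or range.

## Working session

There is one attempt and no reset: what is moved stays moved. The work goes in short steps, Python scripts to look and compute and a tool call to move; the robot and the scene stay as the last step left them, time stands still between calls to the robot, and variables do not carry over. Pictures are saved under pics/ and viewed, at most 10 in all, crops included, and the job is handed in when it is done.

Besides the shell and the picture viewer there is one more tool, called after "Call:" as name(argument=value, ...) on one line, values as JSON. step_arm: Moves the arm, as the interface text tells. Its arguments: {"type":"object","properties":{"increments":{"type":"array"},"fingers":{"type":"number"}},"required":["increments"]}

```bash
mkdir -p pics; cat > h.py <<'E'
import numpy as np, cv2
from cell import state, imaging, env, spot_in, mark_of
def cam(n,save=None):
    c=imaging.read_camera(n)
    if save: cv2.imwrite(f'pics/{save}.png',c['color'][...,::-1])
    return c
def ray(c,uv):
    p=cv2.undistortPoints(np.array([[uv]],float),c['intrinsics'],np.array(c['distortion'],float))[0,0]
    T=np.linalg.inv(c['camera_from_world']); d=T[:3,:3]@np.array([p[0],-p[1],-1.]); return T[:3,3],d
def at_z(c,uv,z):
    o,d=ray(c,uv); return o+d*(z-o[2])/d[2]
def at_depth(c,uv):
    o,d=ray(c,uv); u,v=np.round(uv).astype(int); return o+d*float(np.median(c['z_map'][max(v-1,0):v+2,max(u-1,0):u+2]))
def px(c,P):
    q=c['camera_from_world']@np.append(P,1.); q=np.array([[[q[0],-q[1],-q[2]]]],float)
    return cv2.projectPoints(q,np.zeros(3),np.zeros(3),c['intrinsics'],np.array(c['distortion'],float))[0].ravel()
E
python3 - <<'E'
from h import *
for n in('top','scene'):
    c=cam(n,n+'0')
    print(n,np.linalg.inv(c['camera_from_world'])[:3,3].round())
    for t in['card','handle','heatsink','sleeve','chassis','panel','card_rear','post_fl','post_fr','post_rl','post_rr','clamp','eyepiece','tin','cap']:
        print(t,[(np.round(m['uv']).tolist(),round(m['confidence'],2)) for m in mark_of(n,t)][:4])
print(state())
E
```

```text
top [ 306.  -12. 1370.]
card [([354.0, 234.0], 0.98), ([416.0, 288.0], 0.66)]
handle [([346.0, 217.0], 0.91), ([401.0, 264.0], 0.75), ([409.0, 186.0], 0.71)]
heatsink [([408.0, 158.0], 0.96), ([421.0, 288.0], 0.85), ([356.0, 238.0], 0.74)]
sleeve [([400.0, 171.0], 0.81), ([231.0, 187.0], 0.65), ([405.0, 156.0], 0.18)]
chassis [([248.0, 162.0], 0.6), ([413.0, 186.0], 0.52), ([387.0, 184.0], 0.19)]
panel [([247.0, 198.0], 0.65)]
card_rear [([362.0, 256.0], 0.86), ([434.0, 310.0], 0.8)]
post_fl [([233.0, 185.0], 0.73), ([409.0, 187.0], 0.18)]
post_fr [([261.0, 184.0], 0.84), ([389.0, 187.0], 0.43), ([326.0, 187.0], 0.3)]
post_rl [([233.0, 142.0], 0.67)]
post_rr [([259.0, 141.0], 0.72)]
clamp [([481.0, 202.0], 0.75)]
eyepiece [([327.0, 189.0], 0.76)]
tin [([329.0, 128.0], 0.74)]
cap [([157.0, 189.0], 0.85), ([323.0, 189.0], 0.45)]
scene [1108.  -35.  773.]
card [([289.0, 189.0], 0.69), ([232.0, 157.0], 0.58)]
handle [([230.0, 212.0], 0.92), ([293.0, 196.0], 0.7), ([241.0, 162.0], 0.64), ([411.0, 218.0], 0.25)]
heatsink [([229.0, 242.0], 0.75), ([290.0, 180.0], 0.69), ([233.0, 149.0], 0.6
[... 428 characters left out ...]
0.7)]
cap [([488.0, 217.0], 0.6)]
{'t': 1.6, 'joints': array([ 1.03442347e+00,  4.90880695e-01,  1.55888210e+00,  2.86772331e-05,
        1.09167776e+00, -1.05608817e-01]), 'qvel': array([-0.00044731, -0.00041103, -0.00115046,  0.00202834,  0.00031912,
       -0.00089296]), 'tau': array([-3.00226320e-04, -6.12460971e+01, -2.58431983e+01,  6.92898128e-02,
        4.46492317e-02, -3.48507501e-05]), 'eef_pos': array([260.97308055, 567.94273454, 214.6791154 ]), 'tcp_rot': array([ 3.14143872e+00, -9.27543982e-06,  2.71081540e+00]), 'ft_force': array([ 0.53832974, -0.4619486 , -0.40405618]), 'moment': array([ 0.01807473,  0.03720056, -0.04784049]), 'grip_force': 0.0, 'opening': 1.0008507193845586}
```

```bash
python3 - <<'E'
import cv2
i=cv2.imread('pics/top0.png')[100:330,130:530]; cv2.imwrite('pics/top0c.png',cv2.resize(i,None,fx=2,fy=2,interpolation=cv2.INTER_CUBIC))
E
```

```text
(no output)
```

View pics/top0c.png

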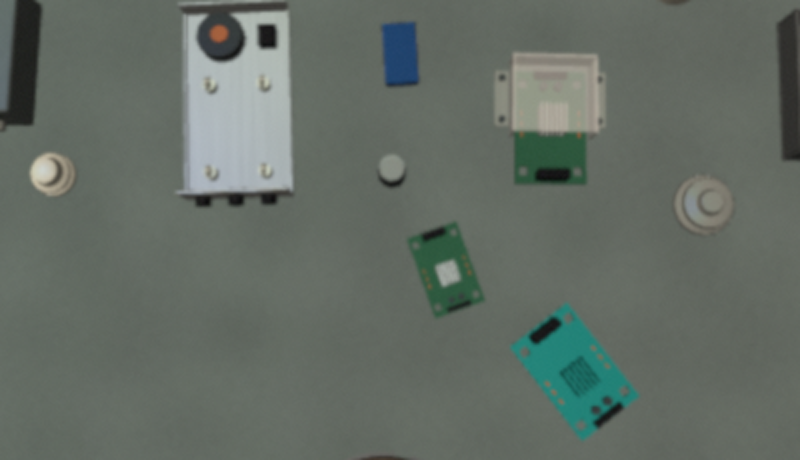

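View pics/scene0.png

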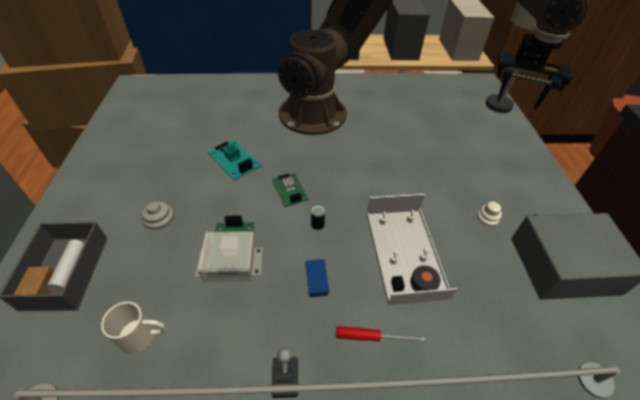

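The candidates in the top view are the green card in the sleeve (405,165), a smaller green card (353,234) and a turquoise card (416,288). I exclude the turquoise one, and of the two greens the larger, in the sleeve, is meant. The chassis is at (248,150) with its front panel at row 198, the eyepiece at (327,185), the tin at (330,127), the clamp at (481,202) and the cap at (157,187).

```bash
python3 - <<'E'
from h import *
t=cam('top'); s=cam('scene')
Z={'handle':40,'heatsink':40,'panel':72,'post_fl':24,'post_fr':24,'post_rl':24,'post_rr':24,'tin':0,'eyepiece':0,'clamp':0,'cap':0}
T={'handle':(408.5,186.5),'heatsink':(408,158),'panel':(247,198),'post_fl':(233,185),'post_fr':(261,184),'post_rl':(233,142),'post_rr':(259,141),'eyepiece':(327,189),'tin':(329,128),'clamp':(481,202),'cap':(157,189)}
S={'handle':(230,212),'heatsink':(229,242),'panel':(396,195),'post_fl':(412,214),'post_fr':(383,221),'post_rr':(394,252)}
for k in T: print(k,at_z(t,T[k],Z[k]).round(),at_z(s,S[k],Z[k]).round() if k in S else '')
# sleeve: mask edges; card small/turq corners
for k,uv in dict(sl_l=(386,166),sl_r=(430,166),rearl=(386,127),rearr=(430,127)).items(): print(k,at_z(t,uv,51).round())
for k,uv in dict(cfl=(387,192),cfr=(423,192),smallcorner=(358,211),small_r=(372,249),turq=(415,252),turqr=(449,298)).items(): print(k,at_z(t,uv,5).round())
i=cv2.imread('pics/top0.png')[120:200,365:455]; cv2.imwrite('pics/crop1.png',cv2.resize(i,None,fx=6,fy=6,interpolation=cv2.INTER_CUBIC))
E
```

```text
handle [ 509. -227.   40.] [ 494. -228.   40.]
heatsink [ 588. -226.   40.] [ 589. -219.   40.]
panel [466. 205.  72.] [473. 210.  72.]
post_fl [507. 254.  24.] [500. 257.  24.]
post_fr [511. 176.  24.] [521. 174.  24.]
post_rl [628. 259.  24.] 
post_rr [632. 186.  24.] [619. 186.  24.]
eyepiece [504.  -6.   0.] 
tin [679.  -8.   0.] 
clamp [ 476. -437.    0.] 
cap [495. 475.   0.] 
sl_l [ 562. -164.   51.]
sl_r [ 565. -284.   51.]
rearl [ 671. -164.   51.]
rearr [ 673. -285.   51.]
cfl [ 498. -173.    5.]
cfr [ 500. -273.    5.]
smallcorner [443. -93.   5.]
small_r [ 340. -132.    5.]
turq [ 333. -250.    5.]
turqr [ 210. -343.    5.]
```

View pics/crop1.png

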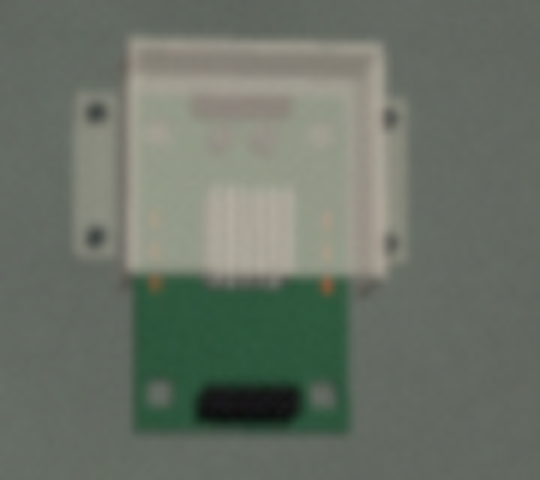

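Call:
step_arm(increments=[{"slide": [-0.555, -0.616, 0], "roll": 2.71}, {"slide": [-0.555, -0.616, 0], "roll": 2.71}, {"slide": [-0.555, -0.616, 0], "roll": 2.71}, {"slide": [-0.555, -0.616, 0], "roll": 2.71}, {"slide": [-0.555, -0.616, 0], "roll": 2.71}])

```text
t: 2.33
eef_pos: [354.4, 267.9, 214.9]
tcp_rot: [3.141, -0.0, 1.768]
ft_force: [0.4, 0.4, 0.3]
opening: 0.997
grip_force: 0.0
```

```bash
cat >> h.py <<'E'
def goal(x,y,z,yaw=0):
    s=state(); p=s['eef_pos']; a=s['tcp_rot'][2]; d=np.array([x,y,z])-p; c,n=np.cos(a),np.sin(a)
    print('t',round(s['t'],2),'pos',p.round(1),'yaw',round(a,4),'F',s['ft_force'].round(1),'open',round(s['opening'],3),'-> slide',(np.array([c*d[0]+n*d[1],n*d[0]-c*d[1],-d[2]])/1000).round(4),'roll',round((a-yaw+np.pi)%(2*np.pi)-np.pi,3))
E
python3 -c "
from h import *
goal(508,-223,214)"
```

```text
t 2.33 pos [354.4 267.9 214.9] yaw 1.7676 F [0.4 0.4 0.3] open 0.997 -> slide [-0.5114  0.0546  0.0009] roll 1.768
```

Call:
step_arm(increments=[{"slide": [-0.51, 0.055, 0], "roll": 1.77}, {"slide": [-0.51, 0.055, 0], "roll": 1.77}, {"slide": [-0.51, 0.055, 0], "roll": 1.77}, {"slide": [-0.51, 0.055, 0], "roll": 1.77}, {"slide": [-0.51, 0.055, 0], "roll": 1.77}])

```text
t: 2.95
eef_pos: [449.8, -30.1, 214.9]
tcp_rot: [3.141, -0.001, 0.829]
ft_force: [0.7, 1.5, 0.6]
opening: 0.998
grip_force: 0.0
```

```bash
python3 -c "
from h import *
goal(508,-223,214)"
```

```text
t 2.95 pos [449.8 -30.1 214.9] yaw 0.8294 F [0.7 1.5 0.6] open 0.998 -> slide [-0.1029  0.1732  0.0009] roll 0.829
```

Call:
step_arm(increments=[{"slide": [-0.103, 0.173, 0], "roll": 0.829}, {"slide": [-0.103, 0.173, 0], "roll": 0.829}, {"slide": [-0.103, 0.173, 0], "roll": 0.829}, {"slide": [-0.103, 0.173, 0], "roll": 0.829}, {"slide": [-0.103, 0.173, 0], "roll": 0.829}])

```text
t: 3.58
eef_pos: [508.7, -221.9, 214.2]
tcp_rot: [-3.141, 0.0, 0.001]
ft_force: [-0.1, 0.7, -0.6]
opening: 1.005
grip_force: 0.0
```

```bash
python3 - <<'E'
from h import *
goal(508,-223,214)
c=cam('wrist','w1')
print(np.linalg.inv(c['camera_from_world'])[:3].round(2), c['intrinsics'][0,0])
for n,z in(('handle',40),('hole_fl',5),('hole_fr',5),('heatsink',40)):
    print(n,[(m['uv'],round(m['confidence'],2),at_z(c,m['uv'],z).round(1)) for m in mark_of('wrist',n)])
E
```

```text
t 3.58 pos [ 508.7 -221.9  214.2] yaw 0.0006 F [-0.1  0.7 -0.6] open 1.005 -> slide [-0.0007  0.0011  0.0002] roll 0.001
[[ 0.0000e+00  9.6000e-01  2.9000e-01  5.9081e+02]
 [-1.0000e+00  0.0000e+00 -0.0000e+00 -2.2210e+02]
 [-0.0000e+00 -2.9000e-01  9.6000e-01  3.8369e+02]] 293.4200600048795
handle [([321.9, 179.4], 0.82, array([ 512.1, -220.7,   40. ])), ([313.2, 326.6], 0.72, array([ 300.8, -208.6,   40. ])), ([200.6, 237.0], 0.71, array([436.9, -66.7,  40. ]))]
hole_fl [([292.8, 167.6], 0.84, array([ 519.8, -182.5,    5. ])), ([338.2, 302.1], 0.71, array([ 315.3, -245.1,    5. ])), ([230.6, 230.2], 0.56, array([431.5, -93.6,   5. ]))]
hole_fr [([299.5, 327.3], 0.73, array([ 269.9, -186. ,    5. ])), ([351.1, 168.2], 0.7, array([ 519.1, -258.6,    5. ])), ([192.3, 240.1], 0.55, array([416.6, -38.8,   5. ]))]
heatsink []
```

View pics/w1.png

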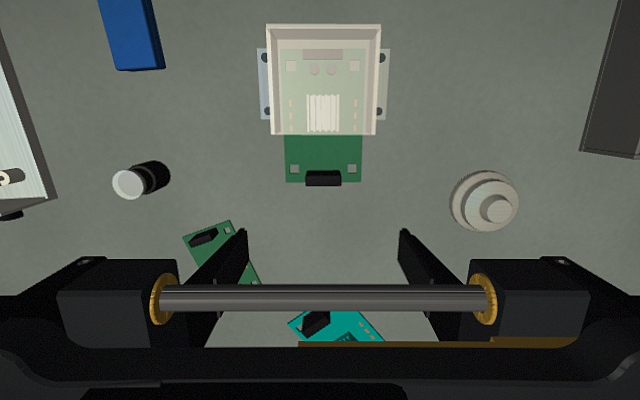

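The wrist view shows the green card's handle at (322,179) below the sleeve mouth, with its front holes at (293,168) and (351,168). The space around the handle is free.

Call:
step_arm(increments=[{"slide": [0.0025, 0, 0.06]}, {"slide": [0.0025, 0, 0.12]}, {"slide": [0.0025, 0, 0.175]}, {"slide": [0.0025, 0, 0.2]}, {"slide": [0.0025, 0, 0.2]}])

```text
invalid input at $.increments[0]: expected keys slide, roll
```

Call:
step_arm(fingers=0, increments=[{"slide": [0, 0, 0]}, {"slide": [0, 0, 0]}, {"slide": [0, 0, 0]}, {"slide": [0, 0, 0]}, {"slide": [0, 0, 0]}])

```text
invalid input at $.increments[0]: expected keys slide, roll
```

Call:
step_arm(increments=[{"slide": [0.0025, 0, 0.06], "roll": 0}, {"slide": [0.0025, 0, 0.12], "roll": 0}, {"slide": [0.0025, 0, 0.175], "roll": 0}, {"slide": [0.0025, 0, 0.2], "roll": 0}, {"slide": [0.0025, 0, 0.2], "roll": 0}])

```text
t: 4.45
eef_pos: [510.5, -219.7, 13.2]
tcp_rot: [-3.14, 0.003, 0.008]
ft_force: [-0.1, -0.4, 0.7]
opening: 1.0
grip_force: 0.0
```

Call:
step_arm(fingers=0, increments=[{"slide": [0, 0, 0], "roll": 0}, {"slide": [0, 0, 0], "roll": 0}, {"slide": [0, 0, 0], "roll": 0}, {"slide": [0, 0, 0], "roll": 0}, {"slide": [0, 0, 0], "roll": 0}])

```text
t: 5.08
eef_pos: [511.2, -220.4, 14.8]
tcp_rot: [3.142, -0.0, 0.007]
ft_force: [-0.0, -0.3, 0.6]
opening: 0.53
grip_force: 0.0
```

Call:
step_arm(increments=[{"slide": [0, 0, 0], "roll": 0}, {"slide": [0, 0, 0], "roll": 0}, {"slide": [-0.002, 0, 0], "roll": 0}, {"slide": [-0.01, 0, 0], "roll": 0}, {"slide": [-0.02, 0, 0], "roll": 0}])

```text
t: 5.7
eef_pos: [490.8, -220.5, 14.7]
tcp_rot: [3.141, -0.001, 0.007]
ft_force: [2.1, -1.4, 2.6]
opening: 0.461
grip_force: 30.0
```

Call:
step_arm(increments=[{"slide": [-0.02, 0, 0], "roll": 0}, {"slide": [-0.04, 0, 0], "roll": 0}, {"slide": [-0.06, 0, 0], "roll": 0}, {"slide": [-0.08, 0, 0], "roll": 0}, {"slide": [-0.1, 0, 0], "roll": 0}])

```text
t: 6.32
eef_pos: [389.9, -221.0, 14.7]
tcp_rot: [-3.142, 0.0, 0.007]
ft_force: [1.3, 0.7, -0.4]
opening: 0.461
grip_force: 30.0
```

Call:
step_arm(increments=[{"slide": [0, 0, 0], "roll": 0}, {"slide": [0, 0, 0], "roll": 0}])

```text
t: 6.58
eef_pos: [390.7, -220.9, 14.7]
tcp_rot: [-3.141, 0.001, 0.006]
ft_force: [-5.7, 0.1, 6.6]
opening: 0.462
grip_force: 30.0
```

Call:
step_arm(fingers=1, increments=[{"slide": [0, 0, 0], "roll": 0}, {"slide": [0, 0, 0], "roll": 0}, {"slide": [0, 0, 0], "roll": 0}, {"slide": [0, 0, -0.06], "roll": 0}, {"slide": [0, 0, -0.12], "roll": 0}])

```text
t: 7.2
eef_pos: [390.9, -220.9, 135.5]
tcp_rot: [-3.14, 0.002, 0.007]
ft_force: [1.4, -0.5, -0.3]
opening: 0.927
grip_force: 0.0
```

```bash
python3 - <<'E'
from h import *
c=cam('wrist','w2')
goal(470,-221,214)
for n,z in(('handle',40),('hole_fl',5),('hole_fr',5),('hole_rl',5),('hole_rr',5),('heatsink',40),('card_rear',0),('sleeve',0)):
    print(n,[(m['uv'],round(m['confidence'],2),at_z(c,m['uv'],z).round(1)) for m in mark_of('wrist',n)])
E
```

```text
t 7.25 pos [ 392.9 -222.3  142.3] yaw 0.0073 F [ 2.1 -1.   6.8] open 0.961 -> slide [ 0.0771 -0.0007 -0.0717] roll 0.007
handle [([150.8, 160.6], 0.88, array([428.2, -65.1,  40. ])), ([313.5, 288.5], 0.72, array([ 296.3, -211.8,   40. ])), ([321.9, 201.1], 0.61, array([ 391.2, -219.9,   40. ]))]
hole_fl [([343.8, 255.2], 0.92, array([ 316.5, -245. ,    5. ])), ([196.7, 150.9], 0.91, array([432.6, -92.3,   5. ])), ([287.7, 183.8], 0.87, array([ 399.1, -183.7,    5. ]))]
hole_fr [([295.7, 289.7], 0.97, array([ 271.1, -189.7,    5. ])), ([356.9, 184.6], 0.89, array([ 398.8, -256.4,    5. ])), ([146.3, 169.6], 0.6, array([412.9, -38.4,   5. ]))]
hole_rl [([286.1, 51.5], 0.6, array([ 524.7, -185.7,    5. ])), ([231.5, 227.9], 0.59, array([ 348.7, -120.6,    5. ])), ([404.5, 325.4], 0.57, array([ 222.4, -321.6,    5. ]))]
hole_rr [([188.0, 239.0], 0.91, array([335.1, -71.4,   5. ])), ([366.7, 58.4], 0.66, array([ 519.5, -260.5,    5. ]))]
heatsink [([182.2, 216.6], 0.9, array([374.5, -86.2,  40. ])), ([360.1, 336.8], 0.85, array([ 236.2, -262.7,   40. ])), ([327.6, 118.3], 0.71, array([ 466.6, -224.3,   40. ]))]
card_rear [([216.8, 248.0], 0.96, array([ 321.8, -100.2,    0. ])), ([323.8, 32.0], 0.66, array([ 542.1, -220.4,    0. ])), ([384.9, 350.5], 0.65, array([ 179.7, -301.6,    0. ])), ([322.2, 123.2], 0.57, array([ 460.8, -219.5,    0. ]))]
sleeve []
```

View pics/w2.png

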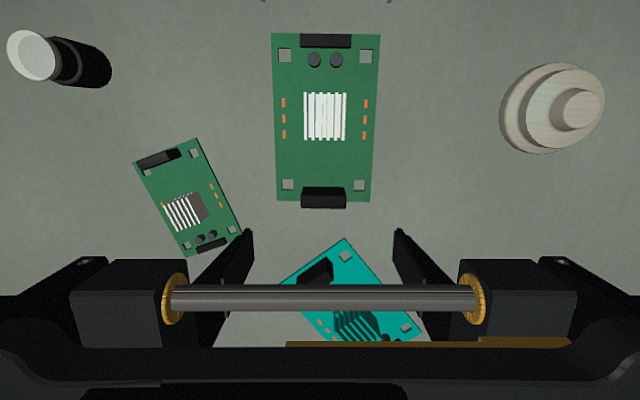

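The card lies flat and wholly out of the sleeve, with corners at (271,33), (381,35), (277,198) and (371,201) and the heatsink at (325,116). I'll refine its pose from the outline and then grasp the heatsink.

```bash
cat >> h.py <<'E'
def card_pose(c,zt,roi):
    """card centre/yaw from green outline seen at top-face height zt; roi=(u0,v0,u1,v1)"""
    h=cv2.cvtColor(c['color'],cv2.COLOR_RGB2HSV); m=((h[...,0]>55)&(h[...,0]<82)&(h[...,1]>110)).astype(np.uint8)
    k=np.zeros_like(m); k[roi[1]:roi[3],roi[0]:roi[2]]=1
    cs=cv2.findContours(m*k,cv2.RETR_EXTERNAL,cv2.CHAIN_APPROX_NONE)[0]; q=max(cs,key=cv2.contourArea)[:,0]
    w=np.array([at_z(c,p,zt)[:2] for p in q]).astype(np.float32); r=cv2.minAreaRect(w); return r,cv2.boundingRect(q)
E
python3 - <<'E'
from h import *
c=cam('wrist'); print(card_pose(c,5,(255,5,400,230))); goal(469,-221,60,0)
E
```

```text
(((460.2752380371094, -221.10003662109375), (98.99781799316406, 158.00990295410156), 89.77857208251953), (270, 33, 110, 169))
t 7.7 pos [ 390.9 -221.   133.6] yaw 0.0067 F [0.  0.3 0.3] open 1.002 -> slide [0.0781 0.0005 0.0736] roll 0.007
```

Call:
step_arm(increments=[{"slide": [0.05, 0, 0], "roll": 0.007}, {"slide": [0.077, 0, 0.02], "roll": 0.007}, {"slide": [0.077, 0, 0.07], "roll": 0.007}, {"slide": [0.077, 0, 0.11], "roll": 0.007}, {"slide": [0.077, 0, 0.122], "roll": 0.007}])

```text
t: 8.32
eef_pos: [467.1, -220.0, 10.1]
tcp_rot: [-3.139, 0.004, -0.0]
ft_force: [-0.1, 0.2, 0.9]
opening: 1.001
grip_force: 0.0
```

Call:
step_arm(fingers=0, increments=[{"slide": [0, 0, 0], "roll": 0}, {"slide": [0, 0, 0], "roll": 0}, {"slide": [0, 0, 0], "roll": 0}, {"slide": [0, 0, 0], "roll": 0}, {"slide": [0, 0, 0], "roll": 0}])

```text
t: 8.95
eef_pos: [468.3, -220.7, 13.0]
tcp_rot: [3.141, -0.001, -0.0]
ft_force: [0.1, 0.5, -0.6]
opening: 0.529
grip_force: 0.0
```

Call:
step_arm(increments=[{"slide": [0, 0, 0], "roll": 0}, {"slide": [0, 0, 0], "roll": 0}, {"slide": [0, 0, 0], "roll": 0}, {"slide": [0, 0, 0], "roll": 0}])

```text
t: 9.45
eef_pos: [468.3, -220.7, 12.7]
tcp_rot: [3.142, -0.0, -0.0]
ft_force: [-0.2, -0.8, 2.6]
opening: 0.382
grip_force: 30.0
```

```bash
python3 - <<'E'
from h import *
goal(469,-221,60,0); c=cam('wrist'); print([(m['uv'],round(m['confidence'],2),at_z(c,m['uv'],5).round(1)) for n in('hole_rl','hole_rr') for m in mark_of('wrist',n)])
print(at_depth(c,(320,100)))
E
```

```text
t 9.45 pos [ 468.3 -220.7   12.7] yaw -0.0003 F [-0.2 -0.8  2.6] open 0.382 -> slide [ 0.0007  0.0003 -0.0473] roll -0.0
[([264.2, 157.0], 0.59, array([ 523.6, -185.4,    5. ])), ([383.4, 158.3], 0.96, array([ 522.8, -257.4,    5. ]))]
[ 556.35584572 -219.0970485    -0.60638999]
```

Call:
step_arm(increments=[{"slide": [0, 0, -0.02], "roll": 0}, {"slide": [0, 0, -0.06], "roll": 0}, {"slide": [0, 0, -0.11], "roll": 0}, {"slide": [-0.005, -0.025, -0.145], "roll": 0}, {"slide": [-0.015, -0.075, -0.16], "roll": 0}])

```text
t: 10.22
eef_pos: [453.5, -145.8, 174.0]
tcp_rot: [3.141, -0.002, -0.002]
ft_force: [0.3, 0.6, -3.2]
opening: 0.376
grip_force: 30.0
```

Call:
step_arm(increments=[{"slide": [-0.01, -0.055, 0], "roll": -0.01}, {"slide": [-0.02, -0.11, 0], "roll": -0.02}, {"slide": [-0.03, -0.165, 0], "roll": -0.04}, {"slide": [-0.04, -0.22, 0], "roll": -0.05}, {"slide": [-0.05, -0.275, 0], "roll": -0.07}])

```text
t: 10.85
eef_pos: [402.4, 131.0, 172.4]
tcp_rot: [-3.142, 0.0, 0.07]
ft_force: [0.9, 0.4, -3.3]
opening: 0.376
grip_force: 30.0
```

```bash
python3 -c "
from h import *
goal(400,215,180,0.07)"
```

```text
t 10.85 pos [402.4 131.  172.4] yaw 0.0702 F [ 0.9  0.4 -3.3] open 0.376 -> slide [ 0.0035 -0.084  -0.0076] roll 0.0
```

Call:
step_arm(increments=[{"slide": [0.002, -0.045, -0.004], "roll": 0}, {"slide": [0.003, -0.084, -0.008], "roll": 0}, {"slide": [0.003, -0.084, -0.008], "roll": 0}, {"slide": [0.003, -0.084, -0.008], "roll": 0}])

```text
t: 11.35
eef_pos: [399.9, 213.0, 180.2]
tcp_rot: [3.141, 0.001, 0.07]
ft_force: [-0.1, 0.5, -3.6]
opening: 0.378
grip_force: 30.0
```

```bash
python3 - <<'E'
from h import *
goal(400,215,180,0.07); c=cam('wrist','w3')
for n,z in(('post_fl',24),('post_fr',24),('post_rl',24),('post_rr',24),('panel',72),('hole_rl',172.4-7.7),('hole_rr',172.4-7.7)):
    print(n,[(m['uv'],round(m['confidence'],2),at_z(c,m['uv'],z).round(1)) for m in mark_of('wrist',n)])
E
```

```text
t 11.35 pos [399.9 213.  180.2] yaw 0.0705 F [-0.1  0.5 -3.6] open 0.378 -> slide [ 0.0003 -0.002   0.0002] roll 0.0
post_fl [([292.4, 83.0], 0.6, array([506.7, 252.1,  24. ]))]
post_fr [([364.9, 87.8], 0.87, array([507.4, 176.9,  24. ]))]
post_rl []
post_rr []
panel [([326.9, 115.9], 0.73, array([477.5, 214.8,  72. ])), ([385.2, 155.5], 0.7, array([445.5, 157.1,  72. ])), ([519.2, 92.8], 0.64, array([508.6,  46.8,  72. ]))]
hole_rl [([579.4, 239.5], 0.68, array([410.1,  39.4, 164.7])), ([260.8, 157.2], 0.6, array([451. , 255.8, 164.7])), ([517.6, 97.5], 0.43, array([497. , 104.4, 164.7]))]
hole_rr [([371.7, 322.6], 0.72, array([332.3, 171.3, 164.7])), ([534.0, 246.7], 0.71, array([402.6,  68. , 164.7]))]
```

View pics/w3.png

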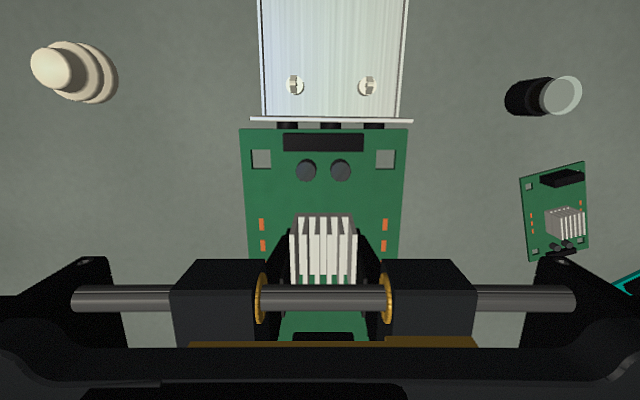

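The front posts show at (294,85) and (368,86) beyond the panel edge at row 119. The held card's rear holes are at (261,159) and (385,159). I'll move forward to see the rear posts.

Call:
step_arm(increments=[{"slide": [0.04, 0, 0], "roll": 0}, {"slide": [0.075, 0, 0], "roll": 0}, {"slide": [0.075, 0, 0], "roll": 0}, {"slide": [0.075, 0, 0], "roll": 0}])

```text
t: 12.25
eef_pos: [474.5, 218.3, 180.3]
tcp_rot: [3.141, 0.001, 0.07]
ft_force: [-0.4, 0.0, -3.1]
opening: 0.377
grip_force: 30.0
```

```bash
python3 - <<'E'
from h import *
goal(480,215,180,0.07); c=cam('wrist','w4')
for n,z in(('post_rl',24),('post_rr',24),('hole_rl',180-12.7),('hole_rr',180-12.7)):
    print(n,[(m['uv'],round(m['confidence'],2),at_z(c,m['uv'],z).round(1)) for m in mark_of('wrist',n)])
print(card_pose(c,180-7.7,(200,50,450,260)))
a=cv2.imread('pics/w3.png')[60:120,250:410];b=c['color'][...,::-1][60:120,250:410]
b=c['color'][40:200,230:430][...,::-1]
cv2.imwrite('pics/crop2.png',np.vstack([cv2.resize(a,None,fx=4,fy=4,interpolation=cv2.INTER_CUBIC),cv2.resize(cv2.resize(b,None,fx=2,fy=2),(640,320))]))
E
```

```text
t 12.25 pos [474.5 218.3 180.3] yaw 0.0696 F [-0.4  0.  -3.1] open 0.377 -> slide [0.0053 0.0036 0.0003] roll -0.0
post_rl [([290.7, 34.8], 0.64, array([625.3, 260.7,  24. ]))]
post_rr [([370.7, 32.2], 0.89, array([633. , 182.2,  24. ]))]
hole_rl [([261.3, 157.3], 0.58, array([526. , 260.2, 167.3]))]
hole_rr [([384.1, 159.5], 0.58, array([530. , 183.8, 167.3]))]
(((503.57635498046875, 220.21499633789062), (85.14033508300781, 99.237060546875), 4.00970983505249), (239, 129, 169, 131))
```

View pics/w4.png

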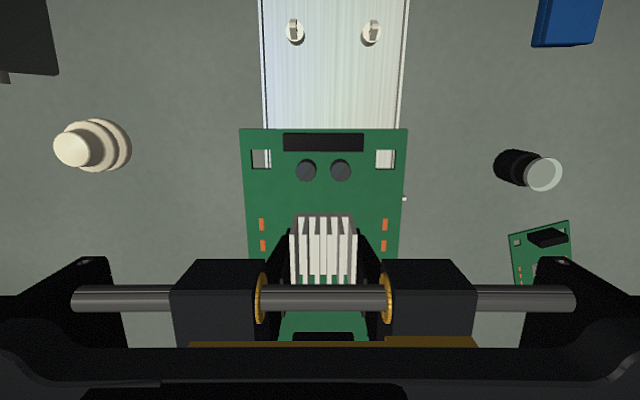

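```bash
python3 - <<'E'
import cv2,numpy as np
a=cv2.imread('pics/w3.png')[65:110,270:390];b=cv2.imread('pics/w4.png')[10:55,270:390]
cv2.imwrite('pics/crop3.png',cv2.resize(np.vstack([a,b]),None,fx=6,fy=6,interpolation=cv2.INTER_CUBIC))
E
```

```text
(no output)
```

View pics/crop3.png

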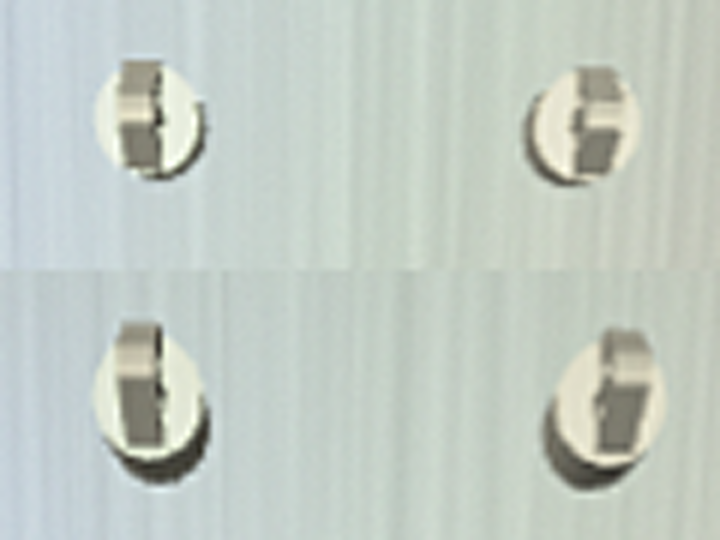

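```bash
python3 - <<'E'
from h import *
from scipy.optimize import least_squares
c=cam('wrist'); s=state(); p=s['eef_pos']; print(p.round(1),s['tcp_rot'].round(4))
c3=dict(c); T=np.linalg.inv(c['camera_from_world']); T[:3,3]-=[74.8,5.3,0]; c3['camera_from_world']=np.linalg.inv(T)
P=np.array([[-62,38],[-62,-38],[62,38],[62,-38]])
for z,uvs in((24,[(294.8,85),(367.7,85.8),(295,31),(371.7,31.7)]),(45,[(293.2,82.8),(370.7,84.2),(293.2,24.5),(374.8,25.8)])):
    W=np.array([at_z(c3 if i<2 else c,np.array(u)-.4,z)[:2] for i,u in enumerate(uvs)])
    f=lambda q:((np.array([[np.cos(q[2]),-np.sin(q[2])],[np.sin(q[2]),np.cos(q[2])]])@P.T).T+q[:2]-W).ravel()
    r=least_squares(f,[565,218,.07]); print(z,W.round(1).tolist(),r.x.round(3),r.fun.round(1))
# held card holes by brightness
g=cv2.cvtColor(c['color'],cv2.COLOR_RGB2HSV); hs=[]
for u0 in(240,364):
    m=(g[140:178,u0:u0+42,1]<90).astype(np.uint8); n,l,st,ce=cv2.connectedComponentsWithStats(m)
    for k in range(1,n):
        if 150<st[k,4]<600: print(st[k],(ce[k]+[u0,140]).round(1), at_z(c,ce[k]+[u0,140],p[2]-10.2).round(1)); hs.append(at_z(c,ce[k]+[u0,140],p[2]-10.2))
E
```

```text
[474.9 218.6 180.9] [-3.1415e+00 -3.0000e-04  7.0100e-02]
24 [[505.6, 250.4], [510.1, 174.9], [629.9, 257.6], [634.5, 182.1]] [5.70025e+02 2.16237e+02 5.80000e-02] [ 0.3  0.1  0.2 -0.2 -0.2  0.2 -0.4 -0.1]
45 [[505.9, 250.0], [509.9, 175.0], [630.3, 257.3], [634.5, 182.5]] [5.70147e+02 2.16198e+02 5.80000e-02] [ 0.1  0.5  0.5 -0.3 -0.4  0.5 -0.2 -0.6]
[ 12   9  20  20 376] [261.3 158.4] [526.  259.9 170.7]
[ 11   9  20  20 381] [384.7 158.5] [531.3 184.5 170.7]
```

Call:
step_arm(increments=[{"slide": [0.05, 0.0045, 0], "roll": 0.006}, {"slide": [0.103, 0.009, 0], "roll": 0.012}, {"slide": [0.103, 0.009, 0.04], "roll": 0.012}, {"slide": [0.103, 0.009, 0.08], "roll": 0.012}, {"slide": [0.103, 0.009, 0.105], "roll": 0.012}])

```text
t: 13.18
eef_pos: [577.8, 216.6, 73.8]
tcp_rot: [3.141, 0.002, 0.058]
ft_force: [-0.1, -0.5, -2.8]
opening: 0.379
grip_force: 30.0
```

Call:
step_arm(increments=[{"slide": [0, 0, 0], "roll": 0}, {"slide": [0, 0, 0], "roll": 0}])

```text
t: 13.42
eef_pos: [579.1, 217.0, 76.8]
tcp_rot: [-3.141, -0.001, 0.058]
ft_force: [-0.6, -1.1, -3.0]
opening: 0.379
grip_force: 30.0
```

```bash
python3 - <<'E'
from h import *
goal(578.2,216.8,51,.058); c=cam('wrist','w5'); goal(578.2,216.8,51,.058)
b=c['color'][130:180,230:420][...,::-1]; cv2.imwrite('pics/crop5.png',cv2.resize(b,None,fx=4,fy=4,interpolation=cv2.INTER_CUBIC))
E
```

```text
t 13.43 pos [579.1 217.   76.8] yaw 0.0579 F [-0.6 -1.1 -3. ] open 0.379 -> slide [-0.0009  0.0001  0.0258] roll -0.0
t 13.47 pos [579.2 217.   77.1] yaw 0.0578 F [-0.8 -0.5 -3.8] open 0.379 -> slide [-0.001   0.0001  0.0261] roll -0.0
```

View pics/crop5.png

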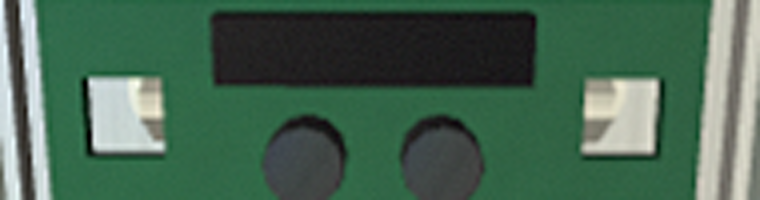

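Both rear posts show symmetrically at the inner edges of the rear holes, at crop pixels (150,105) and (600,105), as parallax predicts. I'll lower the card onto the tips.

Call:
step_arm(increments=[{"slide": [-0.001, 0, 0.01], "roll": 0}, {"slide": [-0.001, 0, 0.018], "roll": 0}, {"slide": [-0.001, 0, 0.023], "roll": 0}, {"slide": [-0.001, 0, 0.025], "roll": 0}, {"slide": [-0.001, 0, 0.025], "roll": 0}])

```text
t: 14.1
eef_pos: [577.6, 216.7, 50.5]
tcp_rot: [-3.142, 0.0, 0.058]
ft_force: [0.8, 0.2, -2.8]
opening: 0.376
grip_force: 30.0
```

Call:
step_arm(increments=[{"slide": [0, 0, 0.001], "roll": 0}, {"slide": [0, 0, 0.001], "roll": 0}])

```text
t: 14.35
eef_pos: [577.6, 216.7, 49.7]
tcp_rot: [-3.142, -0.0, 0.058]
ft_force: [0.3, 0.0, -1.7]
opening: 0.377
grip_force: 30.0
```

Call:
step_arm(increments=[{"slide": [0, 0, 0.0005], "roll": 0}, {"slide": [0, 0, 0.0005], "roll": 0}])

```text
t: 14.6
eef_pos: [577.6, 216.7, 49.3]
tcp_rot: [-3.141, -0.0, 0.058]
ft_force: [-1.6, -0.2, -0.6]
opening: 0.374
grip_force: 30.0
```

Call:
step_arm(fingers=0.65, increments=[{"slide": [0, 0, 0], "roll": 0}, {"slide": [0, 0, 0], "roll": 0}, {"slide": [0, 0, 0], "roll": 0}, {"slide": [0, 0, 0], "roll": 0}, {"slide": [0, 0, 0], "roll": 0}])

```text
t: 15.22
eef_pos: [577.6, 216.7, 49.2]
tcp_rot: [-3.142, -0.0, 0.058]
ft_force: [0.2, -1.1, 1.0]
opening: 0.648
grip_force: 0.0
```

Call:
step_arm(increments=[{"slide": [0, 0, -0.01], "roll": 0}, {"slide": [0, 0, -0.03], "roll": 0}, {"slide": [0, 0, -0.07], "roll": 0}, {"slide": [-0.04, 0, -0.1], "roll": 0}, {"slide": [-0.09, 0, -0.1], "roll": 0}])

```text
t: 15.85
eef_pos: [488.0, 211.7, 151.6]
tcp_rot: [-3.14, -0.005, 0.057]
ft_force: [0.7, -0.1, -0.2]
opening: 0.651
grip_force: 0.0
```

Call:
step_arm(fingers=0, increments=[{"slide": [0, 0, 0], "roll": 0}, {"slide": [0, 0, 0], "roll": 0}])

```text
t: 16.1
eef_pos: [488.5, 211.7, 149.9]
tcp_rot: [-3.141, -0.002, 0.058]
ft_force: [0.3, -0.2, 0.2]
opening: 0.493
grip_force: 0.0
```

```bash
python3 - <<'E'
from h import *
goal(488,211,150,.058); c=cam('wrist','w6')
W=[]
for n in('hole_fl','hole_fr','hole_rl','hole_rr'):
    print(n,[(np.round(m['uv'],1),round(m['confidence'],2),at_z(c,m['uv'],37).round(1)) for m in mark_of('wrist',n)][:2])
print(card_pose(c,42,(220,5,420,250)))
E
```

```text
t 16.1 pos [488.5 211.7 149.9] yaw 0.0579 F [ 0.3 -0.2  0.2] open 0.493 -> slide [-0.0006  0.0007 -0.0001] roll -0.0
hole_fl [(array([285.3, 180.4]), 0.82, array([502.9, 249.7,  37. ])), (array([572.5, 250.8]), 0.75, array([445. , -52.4,  37. ]))]
hole_fr [(array([360.3, 177.1]), 0.82, array([510.6, 176.2,  37. ])), (array([323.5,  11.3]), 0.59, array([650.2, 220.7,  37. ]))]
hole_rl [(array([278.7,  37.5]), 0.76, array([628.4, 258. ,  37. ]))]
hole_rr [(array([366.1,  37.3]), 0.96, array([632.9, 183. ,  37. ]))]
(((569.3934326171875, 216.42372131347656), (157.9308624267578, 98.75861358642578), 3.3998608589172363), (263, 12, 120, 185))
```

View pics/w6.png

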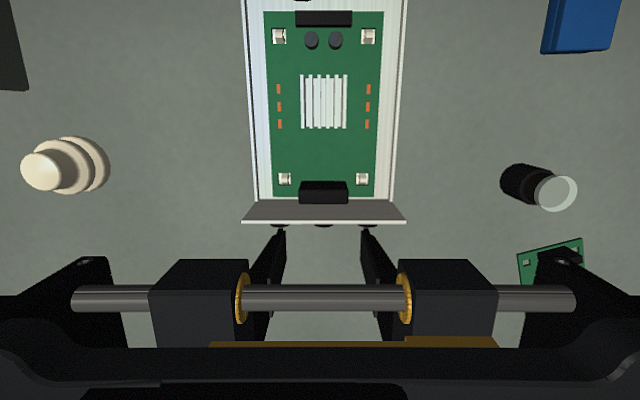

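The card rests on the tips with its holes at (279,37), (368,37), (285,179) and (362,179). Its centre is within about 1 mm of the chassis centre. I'll press at the front middle, between handle and heatsink, with closed fingers.

Call:
step_arm(increments=[{"slide": [0.03, 0, 0], "roll": 0}, {"slide": [0.0355, 0, 0.02], "roll": 0}, {"slide": [0.0355, 0, 0.06], "roll": 0}, {"slide": [0.0355, 0, 0.09], "roll": 0}, {"slide": [0.0355, 0, 0.096], "roll": 0}])

```text
t: 16.98
eef_pos: [522.6, 213.3, 51.3]
tcp_rot: [3.141, 0.003, 0.058]
ft_force: [-0.4, -0.2, -0.2]
opening: 0.003
grip_force: 0.0
```

Call:
step_arm(increments=[{"slide": [0, 0, 0.004], "roll": 0}, {"slide": [0, 0, 0.008], "roll": 0}, {"slide": [0, 0, 0.01], "roll": 0}, {"slide": [0, 0, 0.012], "roll": 0}, {"slide": [0, 0, 0.012], "roll": 0}])

```text
t: 17.6
eef_pos: [523.4, 213.7, 41.5]
tcp_rot: [-3.141, -0.001, 0.058]
ft_force: [-1.0, 0.3, 2.1]
opening: 0.007
grip_force: 1.3
```

Touching the card at z≈42, so I'll press in 1 mm steps.

Call:
step_arm(increments=[{"slide": [0, 0, 0.001], "roll": 0}, {"slide": [0, 0, 0.002], "roll": 0}, {"slide": [0, 0, 0.003], "roll": 0}, {"slide": [0, 0, 0.003], "roll": 0}])

```text
t: 18.1
eef_pos: [523.4, 213.7, 39.2]
tcp_rot: [-3.141, -0.001, 0.058]
ft_force: [-3.1, -0.3, 12.9]
opening: 0.006
grip_force: 6.5
```

Call:
step_arm(increments=[{"slide": [0, 0, 0.001], "roll": 0}, {"slide": [0, 0, 0.002], "roll": 0}, {"slide": [0, 0, 0.003], "roll": 0}, {"slide": [0, 0, 0.003], "roll": 0}])

```text
t: 18.6
eef_pos: [523.3, 213.6, 35.2]
tcp_rot: [-3.141, -0.0, 0.058]
ft_force: [0.9, 0.1, 2.4]
opening: 0.005
grip_force: 1.1
```

Call:
step_arm(increments=[{"slide": [0, 0, 0.001], "roll": 0}, {"slide": [0, 0, 0.002], "roll": 0}, {"slide": [0, 0, 0.003], "roll": 0}, {"slide": [0, 0, 0.003], "roll": 0}])

```text
t: 19.1
eef_pos: [523.4, 213.6, 32.4]
tcp_rot: [-3.141, -0.001, 0.058]
ft_force: [-1.3, 0.5, 6.2]
opening: 0.0
grip_force: 3.3
```

Call:
step_arm(increments=[{"slide": [0, 0, -0.04], "roll": 0}, {"slide": [0, -0.01, -0.07], "roll": 0}, {"slide": [0.04, -0.036, -0.07], "roll": 0}, {"slide": [0.0875, -0.036, -0.065], "roll": 0}, {"slide": [0.0875, -0.036, -0.05], "roll": 0}])

```text
t: 19.73
eef_pos: [610.9, 254.7, 81.7]
tcp_rot: [-3.141, -0.002, 0.057]
ft_force: [-0.2, -0.9, 0.3]
opening: 0.004
grip_force: 0.0
```

Call:
step_arm(increments=[{"slide": [0, 0, 0.025], "roll": 0}, {"slide": [0, 0, 0.034], "roll": 0}, {"slide": [0, 0, 0.038], "roll": 0}, {"slide": [0, 0, 0.04], "roll": 0}, {"slide": [0, 0, 0.04], "roll": 0}])

```text
t: 20.35
eef_pos: [608.6, 254.6, 42.7]
tcp_rot: [-3.141, -0.001, 0.058]
ft_force: [-0.9, -0.3, -0.4]
opening: 0.006
grip_force: 0.0
```

```bash
python3 -c "
from h import *
goal(608.8,254.6,39,.058)"
```

```text
t 20.35 pos [608.6 254.6  42.7] yaw 0.0578 F [-0.9 -0.3 -0.4] open 0.006 -> slide [0.0002 0.0001 0.0037] roll -0.0
```

Call:
step_arm(increments=[{"slide": [0, 0, 0.002], "roll": 0}, {"slide": [0, 0, 0.003], "roll": 0}, {"slide": [0, 0, 0.004], "roll": 0}, {"slide": [0, 0, 0.005], "roll": 0}, {"slide": [0, 0, 0.005], "roll": 0}])

```text
t: 20.98
eef_pos: [608.9, 254.6, 38.5]
tcp_rot: [-3.141, -0.002, 0.058]
ft_force: [-2.9, -2.0, 10.6]
opening: 0.002
grip_force: 5.2
```

Call:
step_arm(increments=[{"slide": [0, 0, 0.001], "roll": 0}, {"slide": [0, 0, 0.002], "roll": 0}, {"slide": [0, 0, 0.002], "roll": 0}])

```text
t: 21.35
eef_pos: [609.0, 254.6, 36.8]
tcp_rot: [-3.141, -0.002, 0.058]
ft_force: [-2.7, -1.3, 13.0]
opening: 0.006
grip_force: 6.3
```

Call:
step_arm(increments=[{"slide": [0, 0, 0.001], "roll": 0}, {"slide": [0, 0, 0.002], "roll": 0}, {"slide": [0, 0, 0.003], "roll": 0}, {"slide": [0, 0, 0.003], "roll": 0}])

```text
t: 21.85
eef_pos: [608.9, 254.7, 32.5]
tcp_rot: [-3.141, -0.001, 0.058]
ft_force: [1.0, 0.1, 4.5]
opening: 0.009
grip_force: 2.2
```

Call:
step_arm(increments=[{"slide": [0, 0, 0.001], "roll": 0}, {"slide": [0, 0, 0.002], "roll": 0}, {"slide": [0, 0, 0.002], "roll": 0}])

```text
t: 22.22
eef_pos: [608.5, 254.5, 30.0]
tcp_rot: [-3.142, -0.0, 0.058]
ft_force: [1.5, 0.5, 1.4]
opening: 0.003
grip_force: 0.9
```

Call:
step_arm(increments=[{"slide": [0, 0, 0.0015], "roll": 0}, {"slide": [0, 0, 0.0015], "roll": 0}])

```text
t: 22.48
eef_pos: [608.5, 254.6, 29.3]
tcp_rot: [-3.141, -0.0, 0.058]
ft_force: [-0.3, -0.7, 10.3]
opening: 0.006
grip_force: 5.0
```

Call:
step_arm(increments=[{"slide": [0, 0, -0.045], "roll": 0}, {"slide": [0, 0.02, -0.065], "roll": 0}, {"slide": [0, 0.07, -0.06], "roll": 0}, {"slide": [0, 0.072, -0.03], "roll": 0}, {"slide": [0, 0.072, -0.018], "roll": 0}])

```text
t: 23.1
eef_pos: [611.7, 181.0, 44.9]
tcp_rot: [3.141, 0.003, 0.056]
ft_force: [0.0, 0.5, 0.3]
opening: 0.008
grip_force: 0.0
```

Call:
step_arm(increments=[{"slide": [0, 0, 0.003], "roll": 0}, {"slide": [0, 0, 0.005], "roll": 0}, {"slide": [0, 0, 0.007], "roll": 0}, {"slide": [0, 0, 0.008], "roll": 0}, {"slide": [0, 0, 0.008], "roll": 0}])

```text
t: 23.72
eef_pos: [612.6, 182.8, 38.8]
tcp_rot: [-3.141, -0.0, 0.058]
ft_force: [-0.4, 0.2, 0.1]
opening: 0.006
grip_force: 0.0
```

Call:
step_arm(increments=[{"slide": [0, 0, 0.001], "roll": 0}, {"slide": [0, 0, 0.002], "roll": 0}, {"slide": [0, 0, 0.003], "roll": 0}, {"slide": [0, 0, 0.004], "roll": 0}, {"slide": [0, 0, 0.004], "roll": 0}])

```text
t: 24.35
eef_pos: [612.6, 182.7, 34.5]
tcp_rot: [-3.142, 0.0, 0.058]
ft_force: [0.0, 0.3, -0.9]
opening: 0.008
grip_force: 0.0
```

Call:
step_arm(increments=[{"slide": [0, 0, 0.001], "roll": 0}, {"slide": [0, 0, 0.002], "roll": 0}, {"slide": [0, 0, 0.002], "roll": 0}])

```text
t: 24.72
eef_pos: [612.6, 182.7, 32.6]
tcp_rot: [-3.142, 0.0, 0.058]
ft_force: [-1.0, -0.6, 0.7]
opening: 0.004
grip_force: 0.0
```

Call:
step_arm(increments=[{"slide": [0, 0, 0.001], "roll": 0}, {"slide": [0, 0, 0.002], "roll": 0}, {"slide": [0, 0, 0.003], "roll": 0}, {"slide": [0, 0, 0.003], "roll": 0}])

```text
t: 25.22
eef_pos: [612.6, 182.6, 29.5]
tcp_rot: [-3.142, 0.0, 0.058]
ft_force: [-0.0, 0.2, -0.2]
opening: 0.004
grip_force: 0.0
```

Call:
step_arm(increments=[{"slide": [0, 0, 0.0005], "roll": 0}, {"slide": [0, 0, 0.001], "roll": 0}, {"slide": [0, 0, 0.001], "roll": 0}])

```text
t: 25.6
eef_pos: [612.7, 182.7, 29.3]
tcp_rot: [-3.141, -0.0, 0.058]
ft_force: [-1.8, -1.3, 7.4]
opening: 0.003
grip_force: 3.5
```

Call:
step_arm(increments=[{"slide": [0, 0, -0.03], "roll": 0}, {"slide": [-0.045, 0, -0.04], "roll": 0}, {"slide": [-0.0815, 0, -0.025], "roll": 0}, {"slide": [-0.0815, 0, -0.01], "roll": 0}, {"slide": [-0.0815, 0, -0.01], "roll": 0}])

```text
t: 26.22
eef_pos: [531.8, 178.0, 37.9]
tcp_rot: [3.142, 0.001, 0.058]
ft_force: [0.3, 0.3, 0.4]
opening: 0.004
grip_force: 0.0
```

Call:
step_arm(increments=[{"slide": [0, 0, 0.002], "roll": 0}, {"slide": [0, 0, 0.004], "roll": 0}, {"slide": [0, 0, 0.006], "roll": 0}, {"slide": [0, 0, 0.008], "roll": 0}, {"slide": [0, 0, 0.009], "roll": 0}])

```text
t: 26.85
eef_pos: [531.3, 178.0, 29.5]
tcp_rot: [-3.142, 0.0, 0.058]
ft_force: [-0.6, -0.6, 0.1]
opening: 0.005
grip_force: 0.0
```

Call:
step_arm(increments=[{"slide": [0, 0, 0.0005], "roll": 0}, {"slide": [0, 0, 0.001], "roll": 0}, {"slide": [0, 0, 0.0015], "roll": 0}])

```text
t: 27.22
eef_pos: [531.3, 178.0, 29.2]
tcp_rot: [-3.141, -0.001, 0.058]
ft_force: [-4.5, -0.9, 18.4]
opening: 0.011
grip_force: 9.2
```

Call:
step_arm(increments=[{"slide": [0, 0, -0.03], "roll": 0}, {"slide": [0, -0.035, -0.04], "roll": 0}, {"slide": [0, -0.072, -0.025], "roll": 0}, {"slide": [0, -0.072, -0.01], "roll": 0}, {"slide": [0, -0.072, -0.01], "roll": 0}])

```text
t: 27.85
eef_pos: [526.3, 249.3, 37.0]
tcp_rot: [3.141, 0.002, 0.058]
ft_force: [-0.2, -0.7, 0.2]
opening: 0.007
grip_force: 0.0
```

Call:
step_arm(increments=[{"slide": [0, 0, 0.002], "roll": 0}, {"slide": [0, 0, 0.004], "roll": 0}, {"slide": [0, 0, 0.006], "roll": 0}, {"slide": [0, 0, 0.008], "roll": 0}, {"slide": [0, 0, 0.009], "roll": 0}])

```text
t: 28.48
eef_pos: [527.1, 249.8, 29.2]
tcp_rot: [-3.142, -0.0, 0.058]
ft_force: [-2.3, -1.9, 11.4]
opening: 0.006
grip_force: 6.1
```

Call:
step_arm(increments=[{"slide": [0, 0, 0.0003], "roll": 0}, {"slide": [0, 0, 0.0006], "roll": 0}, {"slide": [0, 0, 0.001], "roll": 0}])

```text
t: 28.85
eef_pos: [527.1, 249.8, 29.2]
tcp_rot: [-3.142, -0.001, 0.058]
ft_force: [-4.7, -3.1, 16.4]
opening: 0.004
grip_force: 8.3
```

Call:
step_arm(increments=[{"slide": [0, 0, -0.05], "roll": 0}, {"slide": [0, 0, -0.1], "roll": 0}, {"slide": [-0.05, 0.035, -0.13], "roll": 0}, {"slide": [-0.05, 0.035, -0.13], "roll": 0}, {"slide": [-0.05, 0.035, -0.13], "roll": 0}])

```text
t: 29.48
eef_pos: [479.5, 212.1, 158.5]
tcp_rot: [-3.141, -0.001, 0.057]
ft_force: [0.2, -0.1, -0.2]
opening: 0.004
grip_force: 0.0
```

```bash
python3 - <<'E'
from h import *
goal(488,211,150,.058); c=cam('wrist','w7')
for n in('hole_fl','hole_fr','hole_rl','hole_rr'):
    print(n,[(np.round(m['uv'],1),round(m['confidence'],2),at_z(c,m['uv'],24).round(1)) for m in mark_of('wrist',n)][:2])
r,_=card_pose(c,29,(220,5,420,250)); print(r)
cx,cy=r[0]; y=.058
for X in(-50,-25,45):
  for Y in(-42,-28,28,42):
    P=np.array([cx+X*np.cos(y)-Y*np.sin(y),cy+X*np.sin(y)+Y*np.cos(y),29]); print(X,Y,at_depth(c,px(c,P))[2].round(1),end='; ')
E
```

```text
t 29.48 pos [479.5 212.1 158.5] yaw 0.0574 F [ 0.2 -0.1 -0.2] open 0.004 -> slide [0.0084 0.0016 0.0085] roll -0.001
hole_fl [(array([567.1, 238.3]), 0.97, array([440.9, -62.3,  24. ])), (array([287.1, 165. ]), 0.58, array([505.3, 251. ,  24. ]))]
hole_fr [(array([358.4, 164.5]), 0.79, array([510.2, 176.7,  24. ])), (array([521.9, 251.7]), 0.59, array([421.5, -17. ,  24. ]))]
hole_rl [(array([281.5,  30.9]), 0.93, array([629.3, 258.9,  24. ]))]
hole_rr [(array([366.5,  26.7]), 0.84, array([637.2, 181.3,  24. ])), (array([513. , 167.3]), 0.43, array([516.4,  16.2,  24. ]))]
((570.2925415039062, 216.59707641601562), (157.95018005371094, 98.99456024169922), 3.5407845973968506)
-50 -42 28.6; -50 -28 28.3; -50 28 28.6; -50 42 28.2; -25 -42 27.9; -25 -28 27.9; -25 28 28.7; -25 42 28.1; 45 -42 27.9; 45 -28 28.7; 45 28 27.8; 45 42 27.9;
```

The card top reads 28–29 mm everywhere, which is flush on all four shoulders. It is centred on the chassis and the arm is clear, so I'm handing the job in.

```bash
python3 -c "
from h import *
print(env.job_done())"
```

```text
the job is handed in; nothing more can be done
None
```

I pulled the card out of the sleeve, laid it on the barb tips and pressed it down until it measured flush on all four shoulders. I handed the job in at about 29.5 s, but the hand-in gave no verdict, and I inferred the barbs springing back from the card's height rather than seeing it.

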